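Rock the vial dispenser's gate to deal one vial into each tray

TASK

Press its black pads with a fingertip to rock the orange seesaw gate of the vial dispenser fully over so that one vial rolls down into the blue tray, and once it has landed rock the gate fully back so that the next vial rolls down the other chute into the white tray. Leave the third vial waiting in the dispenser with the gate rocked back to the side where it began. Do not touch the vials or disturb anything else on the desk.

Things in the scene. Friction and masses are not known exactly. Their poses are not given: they have to be found in the camera images.
- dispenser: Vial dispenser screwed to the desk, 352 mm wide (y), 100 mm deep: white back plate, clear window facing the robot (front at x = -23 mm), plates 95 mm high, in the middle a magazine 44 mm wide, 149 mm high; orange gate on a pivot 85 mm above the desk. Origin on the desk under its centre, x away from the robot, y left, z up.
- tray_blue (a point): centre of the floor of the blue tray at the dispenser's left end, below its left chute: inside 68 mm along y, 44 mm along x; floor 10 mm, walls 54 mm above the desk.
- tray_white (a point): the same for the white tray at the dispenser's right end, below its right chute.
- gate (a joint): angle of the orange seesaw gate, rad: 0 = left side fully up (about where it starts), 1.16 = left side fully down, right side up (stop). It is stiff (under 1 N at a pad) and stays where left. The lowest vial waits on the raised side; rocked fully down, that side lets it roll off into its chute within about a second, and the next vial drops onto the other side, then raised.
- pad_left (a point): centre of the top of the gate's left black rubber press pad, a disc 34 mm across that moves with the gate, 27 mm in front of the window and 80 mm left of the pivot. About 135 mm above the desk fully up, 48 mm fully down; as it goes down it shifts sideways, outward by 17 mm to mid-way, then 9 mm back in. Free space above and below it.
- pad_right (a point): the same for the right black press pad, 80 mm right of the pivot; about 48 mm above the desk at the start, 135 mm once the left pad is fully down.
- vial_first: glass vial with a purple cap, 16 mm across, 38 mm long, lying along the dispenser's x axis, lowest in the dispenser: it must go to the blue tray. Origin at the centre of its base, axis z toward the cap.
- vial_second: the same kind of vial, next above it in the magazine: it must go to the white tray.
- vial_third: the same kind of vial, on top in the magazine: it must stay in the dispenser.
- spray: white spray bottle, standing, 57 mm across, 187 mm tall; origin under its centre. Bystander.
- stickers: yellow roll of stickers lying flat, 67 mm across, 25 mm high; origin under its centre. Bystander.
- clock: white kitchen-style timer lying flat, 66 x 66 x 17 mm; origin under its centre. Bystander.
- swab: white swab sachet lying flat, 50 x 50 x 8 mm; origin under its centre. Bystander.
- loose_vial: small glass vial standing on the desk, 16 mm across, 38 mm tall, not part of the work; origin under its centre. Bystander.

How it is judged (in metres and radians):
On the way, in this order (a step that is already met when the one before it is completed fails the run):
1. the gate has been rocked over and the first vial lies in the blue tray, the other two still up in the dispenser (y of vial_first in the frame of dispenser between 0.1 and 0.172 m and z of vial_first in the frame of dispenser below 0.045 m and x of vial_first in the frame of dispenser between -0.03 and 0.03 m and value of joint gate above 0.8 rad and z of each of vial_second, vial_third in the frame of dispenser above 0.085 m), for 0.2 s.
2. the gate has been rocked back and the second vial lies in the white tray (y of vial_second in the frame of dispenser between -0.172 and -0.1 m and z of vial_second in the frame of dispenser below 0.045 m and x of vial_second in the frame of dispenser between -0.03 and 0.03 m and value of joint gate below 0.35 rad), for 0.2 s.
At the end, for the whole second after the job is handed in: The first vial lies in the blue tray, the second in the white tray, the third is still up in the dispenser (above 85 mm), all at rest, and the gate is back on its starting side (joint below 0.35 rad) (all of step 2 and y of vial_first in the frame of dispenser between 0.1 and 0.172 m and z of vial_first in the frame of dispenser below 0.045 m and x of vial_first in the frame of dispenser between -0.03 and 0.03 m and z of vial_third in the frame of dispenser above 0.085 m and linear speed of each of vial_first, vial_second, vial_third below 0.02 m/s); the robot touches nothing.
It fails at once if a vial of the dispenser is touched by the fingers or the arm (contact force between any of the fingers, the arm and vial_first above 0.3 N or contact force between any of the fingers, the arm and vial_second above 0.3 N or contact force between any of the fingers, the arm and vial_third above 0.3 N).
It fails at once if the third vial leaves the dispenser (not (z of vial_third in the frame of dispenser above 0.085 m)).
It fails at once if a bystander is moved by more than 10 mm (distance of any of spray, stickers, clock, swab, loose_vial from where it was at the start of the episode above 0.01 m).
It also fails if it takes over 42 s, if anything falls off the work surface, if the arm or the gripper's body presses on something with over 40 N, if the wrist force passes 120 N, or if a joint passes its speed limit or range.

ROBOT

A 6-joint arm with a two-finger parallel gripper is mounted at the origin on a cart in front of the work surface, level with it; the furniture and walls round the work are solid. World frame = base frame: x ahead of the robot, y to its left, z up, the work surface at z = 0. Lengths are in mm, angles in rad, forces in N, time in s.
With the tool pointing down it reaches from about 275 to 725 mm from the base axis. Payload 5.6 kg.
Tool frame: the origin (TCP) lies midway between the tips of the shut fingers; the grasp point (between the pads) lies r.grip_point_offset behind it (r.grip_point_offset is the distance from the TCP to the grasp point, in mm); z points along the fingers, y is the line along which they close (so a half turn about z gives the same grasp; the last joint's range is limited). The gripper opens to 85 mm and grips with 20 to 120 N. Pads are 22 mm wide; open, the fingers measure 114 mm over their backs; the gripper's body (76 mm by 85 mm) begins 54 mm behind the grasp point. The pads swing forward as they close: fully open they stand 13 mm farther back than shut.
Start: joints at [-1.022, 0.255, 0.108, 0, -1.424, -0.285], TCP at [143.433, -530.961, 231.283] pointing down, gripper open.
Joint ranges: [-2.95, 2.95], [-1.21, 1.97], [-1.09, 1.5], [-2.87, 1.71], [-2.94, -0.07], [-3.05, 3.05]. Speed limits (rad/s): [2.57, 2.57, 3.14, 3.14, 3.14, 3.14].

INTERFACE

Orientations are given as a unit quaternion [x, y, z, w].
In Python, from station import r gives the robot as it stands.
- The arm moves only by the tool pendant, called after "Request:" in YAML: its name, and indented under it one key for each argument. Schema: {"type":"object","properties":{"offsets":{"type":"object","properties":{"increments":{"type":"array","items":{"type":"array","items":{"type":"number"},"minItems":5,"maxItems":5},"minItems":1,"maxItems":10}},"additionalProperties":false,"required":["increments"]},"force":{"type":"number"},"only":{"type":"string"},"quiet":{"type":"boolean"},"lines":{"type":"string"}},"required":["offsets"],"additionalProperties":false}. offsets is an object whose key "increments" holds a list of rows, 1 to 10 of them, each of 5 numbers: the finger opening in mm, then dx, dy, dz in shares of 600 mm (1.0 is 600 mm), then a turn about the tool's z in shares of pi rad (1.0 is pi rad); each row shifts and turns the commanded pose from where the row before left it, along the tool's axes as they then stand; what a row does not reach is not made up. A row lasts 1/12 s, in which the tool goes at most 41.7 mm and 0.125 rad, less where a joint would pass 70% of its speed; a pose out of reach is approached as far as the arm can. The fingers move at their own pace and stop on an object; force is the grip in N (left out, the last holds). Time passes only in rows, so rows that do not move let the fingers close. The tool returns the time, the measured TCP pose, the force, the opening and the grip force at its end. only (a regular expression) keeps the lines of the reply that match it, lines (a string "A,B") keeps lines A to B, and quiet returns only ok. Input that does not fit is refused with a message, and nothing moves.
- r.read_state(): the state, without advancing time (a new reading comes with each control period).
- r.camera(name): name is "scene" or "top"; returns a dict with "color" (384x512x3 uint8, red, green, blue), "intrinsics" (3x3 intrinsics, pixels), "origin" and "orientation" of the camera in the world. Camera axes: x right, y down, z forward; pixel columns grow to the right and rows downward; lengths in mm; the calibration is good to about 2 mm. A picture is of the moment at which its call begins. There is no depth.
- r.job_done(): hands the job in; it is judged then, once.
The state is a dict: "t": time; "q": joint angles; "joint_velocities": joint speeds; "joint_torque": joint torques, N m; "tool_pos": TCP position; "orientation": TCP orientation; "wrist_force": force on the tool from outside, world axes, zero at the start; "ft_torque": the same for the moment, N m; "width": finger opening in mm; "gripper_force": force on a finger pad.
Only numpy, scipy, OpenCV 4.12 (cv2) and the standard library are available. Lean on these libraries where they do the work, as an engineer would, in place of code of your own. Each camera call takes 0.05 s, during which the arm holds its last target. There are 200 camera calls.

## Working session

There is one attempt and no reset: what is moved stays moved. The work goes in short steps, Python scripts to look and compute and a tool call to move; the robot and the scene stay as the last step left them, time stands still between calls to the robot, and variables do not carry over. Pictures are saved under pics/ and viewed, at most 10 in all, crops included, and the job is handed in when it is done.

```bash
mkdir -p pics; ls; python3 - <<'E'
from station import r
import cv2,numpy as np
for n in("scene","top"):
    c=r.camera(n);cv2.imwrite(f"pics/{n}0.png",c["color"][:,:,::-1]);print(n,c["intrinsics"],c["origin"],c["orientation"])
s=r.read_state();print(s["t"],s["tool_pos"],s["orientation"],s["width"],r.grip_point_offset)
E
```

```text
pics
station.py
scene [[496.78291303   0.         264.88635697]
 [  0.         496.78291303 198.43649265]
 [  0.           0.           1.        ]] [-188.66086566  900.1880902  1137.42795117] [-0.30872658  0.85820441 -0.38757941  0.13399739]
top [[421.37257751   0.         255.52914517]
 [  0.         421.37257751 190.4716096 ]
 [  0.           0.           1.        ]] [ 276.47554475   -1.54368302 1396.75359465] [-0.68976056  0.71670459 -0.07224997  0.07310848]
0.1 [ 143.35358621 -530.5501818   230.50634646] [-1.31487852e-01  9.91317440e-01  8.12228446e-04 -1.34437670e-04] 85.13507448478758 18.700000000000003
```

View pics/scene0.png

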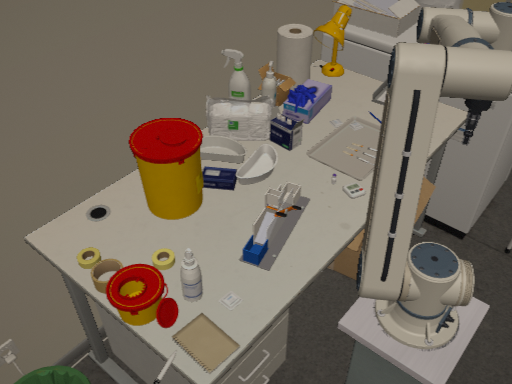

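View pics/top0.png

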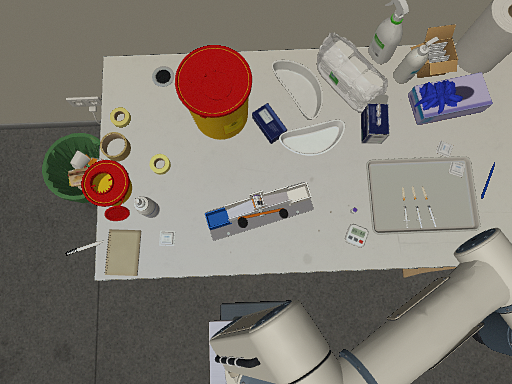

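The scene view shows the dispenser at about (275,228). In the top view it spans (205,235) to (313,185), with black pads near (243,222) and (284,213). The loose vial is at (354,210) and the timer at (356,235).

```bash
cat > h.py <<'E'
import numpy as np,cv2
from scipy.spatial.transform import Rotation as R
from station import r
def ray(c,p):
    d=R.from_quat(c["orientation"]).apply(np.linalg.inv(c["intrinsics"])@[p[0],p[1],1]);return np.array(c["origin"]),d
def plane(c,p,z):
    o,d=ray(c,p);return o+d*(z-o[2])/d[2]
def tri(c1,p1,c2,p2):
    A=0;b=0
    for c,p in((c1,p1),(c2,p2)):
        o,d=ray(c,p);d/=np.linalg.norm(d);M=np.eye(3)-np.outer(d,d);A=A+M;b=b+M@o
    return np.linalg.solve(A,b)
def proj(c,X):
    v=c["intrinsics"]@R.from_quat(c["orientation"]).inv().apply(np.array(X)-c["origin"]);return v[:2]/v[2]
def blobs(c,m,box,amin=8):
    x0,y0,x1,y1=box;k=np.zeros_like(m);k[y0:y1,x0:x1]=m[y0:y1,x0:x1]
    n,_,s,ce=cv2.connectedComponentsWithStats(k.astype(np.uint8))
    return [(ce[i].round(1).tolist(),s[i].tolist()) for i in range(1,n) if s[i][4]>=amin]
E
python3 - <<'E'
from h import *
T=r.camera("top");S=r.camera("scene")
ims=[]
for n,c,b in(("top",T,(195,170,325,250)),("scene",S,(235,175,315,270))):
    im=c["color"].astype(int);hsv=cv2.cvtColor(c["color"],cv2.COLOR_RGB2HSV)
    dark=im.max(2)<60
    blue=(hsv[...,0]>100)&(hsv[...,0]<125)&(hsv[...,1]>150)
    org=(hsv[...,0]<18)&(hsv[...,1]>150)
    print(n,"dark",blobs(c,dark,b,5));print("blue",blobs(c,blue,b));print("org",blobs(c,org,b))
    x0,y0,x1,y1=b
    ims.append(cv2.resize(c["color"][y0:y1,x0:x1,::-1],None,fx=6 if n=="top" else 5,fy=6 if n=="top" else 5,interpolation=cv2.INTER_CUBIC))
cv2.imwrite("pics/t1.png",ims[0]);cv2.imwrite("pics/s1.png",ims[1])
E
```

```text
top dark [([258.3, 202.3], [257, 201, 3, 4, 7]), ([261.2, 202.8], [261, 201, 2, 4, 5]), ([283.2, 213.0], [279, 209, 9, 9, 66]), ([242.3, 222.1], [238, 217, 10, 11, 82])]
blue [([217.0, 218.3], [205, 208, 27, 22, 372])]
org [([253.4, 202.6], [252, 199, 4, 8, 11]), ([261.9, 213.0], [242, 208, 42, 10, 93])]
scene dark [([235.3, 179.1], [235, 176, 2, 8, 11]), ([296.7, 207.4], [293, 206, 8, 4, 24]), ([281.0, 213.9], [276, 212, 11, 5, 35])]
blue [([254.0, 251.8], [243, 236, 25, 29, 409])]
org [([271.3, 207.7], [267, 206, 10, 5, 18]), ([290.7, 208.2], [286, 206, 11, 5, 25]), ([281.8, 211.0], [279, 209, 6, 4, 15]), ([276.7, 214.8], [275, 213, 6, 4, 12])]
```

View pics/t1.png

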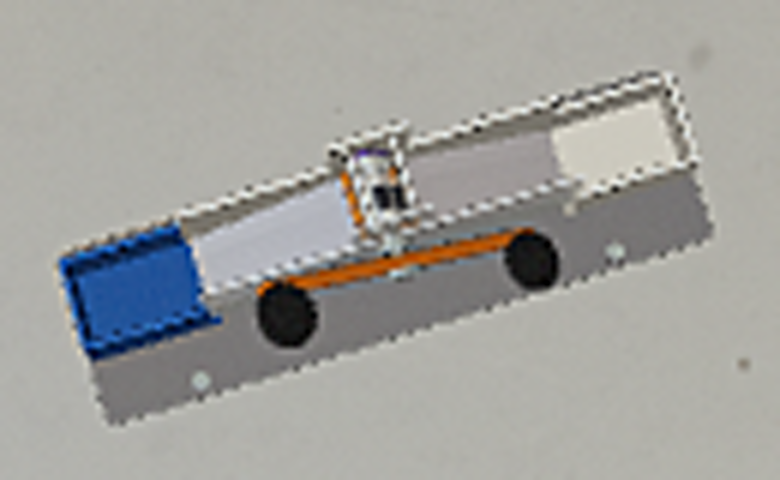

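View pics/s1.png

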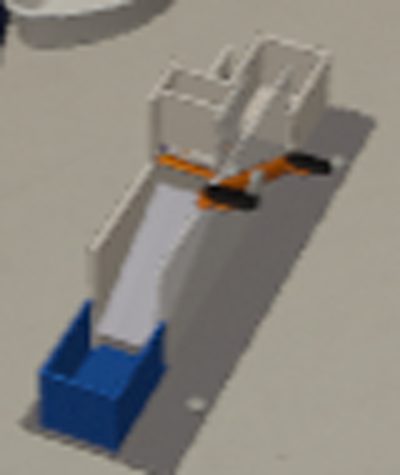

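```bash
python3 - <<'E'
from h import *
T=r.camera("top");S=r.camera("scene")
L=tri(T,(242.3,222.1),S,(281,213.9));Rr=tri(T,(283.2,213),S,(296.7,207.4))
print(L,Rr)
L=plane(T,(242.3,222.1),135);Rr=plane(T,(283.2,213),48);print(L,Rr)
u=(L-Rr)[:2];print("axis",np.degrees(np.arctan2(*u[::-1])),np.linalg.norm(u))
# base plate corners in top crop (z~3)
c=[plane(T,(195+x/6,170+y/6),3) for x,y in((112,424),(712,240))];print(c)
e=(c[0]-c[1])[:2];print(np.degrees(np.arctan2(*e[::-1])),np.linalg.norm(e))
s=r.read_state();print(R.from_quat(s["orientation"]).as_matrix().round(3),s["tool_pos"],s["t"])
E
```

```text
[444.54145679  38.35401625 129.44023673] [479.85851558 -92.96940101  42.26832525]
[444.31615397  38.46130505 135.        ] [480.37985255 -91.85282096  48.        ]
axis 105.46912698227902 135.21228418205888
[array([403.93415171, 138.97777003,   3.        ]), array([ 493.3791629 , -197.16438781,    3.        ])]
104.9007160828673 347.8389861775907
[[-0.965 -0.261 -0.   ]
 [-0.261  0.965  0.001]
 [ 0.     0.001 -1.   ]] [ 143.39354739 -530.81322288  231.00999544] 0.3
```

The pads measure about 135 mm apart horizontally, so they swing on an 80 mm radius. The tool is already aligned with the dispenser: tool x points towards the robot, tool y left, tool z down. Next I shut the fingers and go above the left pad.

The rows are not in the units I measure in: shifts go in shares of 600 mm and turns go in shares of pi rad. I convert before sending: 23.9 mm / 600 = 0.0398, -21.8 mm / 600 = -0.0363.

Request:
pendant:
  offsets: {"increments":[[0,-0.0363,0.0398,0.0042,0],[0,-0.0363,0.0398,0.0042,0],[0,-0.0363,0.0398,0.0042,0],[0,-0.0363,0.0398,0.0042,0],[0,-0.0363,0.0398,0.0042,0],[0,-0.0363,0.0398,0.0042,0],[0,-0.0363,0.0398,0.0042,0],[0,-0.0363,0.0398,0.0042,0],[0,-0.0363,0.0398,0.0042,0],[0,-0.0363,0.0398,0.0042,0]]}
  force: 20

```text
t: 1.13
tool_pos: [291.9, -241.9, 206.4]
orientation: [-0.131, 0.991, -0.0, 0.0]
wrist_force: [1.3, -0.3, -0.0]
width: -0.1
gripper_force: 0.0
```

Request:
pendant:
  offsets: {"increments":[[0,-0.0363,0.0398,0.0042,0],[0,-0.0363,0.0398,0.0042,0],[0,-0.0363,0.0398,0.0042,0],[0,-0.0363,0.0398,0.0042,0],[0,-0.0363,0.0398,0.0042,0],[0,-0.0363,0.0398,0.0042,0],[0,-0.0363,0.0398,0.0042,0],[0,-0.0363,0.0398,0.0042,0],[0,-0.0363,0.0398,0.0042,0],[0,-0.0363,0.0398,0.0042,0]]}

```text
t: 1.97
tool_pos: [440.1, 45.8, 181.3]
orientation: [-0.132, 0.991, 0.0, 0.0]
wrist_force: [1.7, -0.9, 0.3]
width: 0.2
gripper_force: 0.0
```

Scaled: 15 mm / 600 = 0.025.

Request:
pendant:
  offsets: {"increments":[[0,0,0,0.025,0],[0,0,0,0.025,0],[0,0,0,0,0]]}

```text
t: 2.22
tool_pos: [437.9, 44.4, 148.5]
orientation: [-0.132, 0.991, -0.0, -0.003]
wrist_force: [0.1, -1.2, -0.8]
width: 0.3
gripper_force: 0.0
```

```bash
python3 - <<'E'
from h import *
S=r.camera("scene");print(proj(S,r.read_state()["tool_pos"]))
cv2.imwrite("pics/s2.png",cv2.resize(S["color"][150:275,220:330,::-1],None,fx=4.5,fy=4.5,interpolation=cv2.INTER_CUBIC))
E
```

```text
[281.41966451 210.58815985]
```

View pics/s2.png

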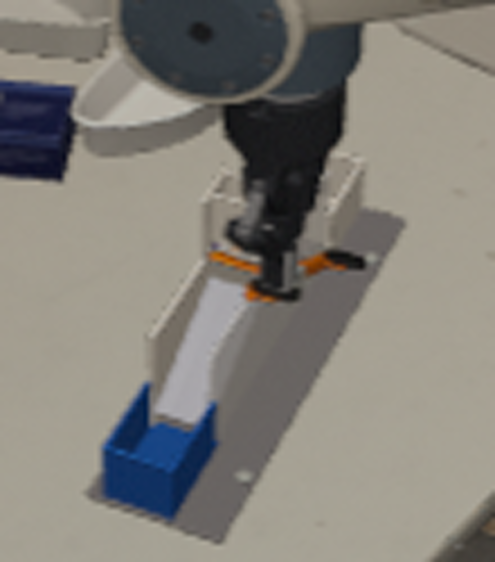

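The fingertip stands right over the left pad, at about (281,214) in the full image. I press it down along its arc.

Scaled: 5 mm / 600 = 0.0083, 2.5 mm / 600 = 0.0042.

Request:
pendant:
  offsets: {"increments":[[0,0,0,0.0083,0],[0,0,0,0.0083,0],[0,0,0.0042,0.0083,0],[0,0,0.0042,0.0083,0],[0,0,0.0042,0.0083,0],[0,0,0.0033,0.0083,0],[0,0,0.0033,0.0083,0],[0,0,0.0033,0.0083,0],[0,0,0.0025,0.0083,0],[0,0,0.0017,0.0083,0]]}

```text
t: 3.1
tool_pos: [435.4, 59.8, 100.7]
orientation: [-0.132, 0.991, -0.0, -0.0]
wrist_force: [-0.7, 0.6, 0.6]
width: 0.4
gripper_force: 0.1
```

Request:
pendant:
  offsets: {"increments":[[0,0,0.0017,0.0083,0],[0,0,0.0008,0.0083,0],[0,0,0,0.0083,0],[0,0,0,0.0083,0],[0,0,-0.0008,0.0083,0],[0,0,-0.0008,0.0083,0],[0,0,-0.0017,0.0083,0],[0,0,-0.0017,0.0083,0],[0,0,-0.0017,0.0067,0],[0,0,0,0,0]]}

```text
t: 3.93
tool_pos: [435.6, 56.8, 56.3]
orientation: [-0.131, 0.991, -0.0, -0.001]
wrist_force: [-0.4, -0.2, -0.1]
width: -0.0
gripper_force: 0.0
```

Scaled: 3 mm / 600 = 0.005, -1 mm / 600 = -0.0017.

Request:
pendant:
  offsets: {"increments":[[0,0,-0.0017,0.005,0],[0,0,-0.0017,0.005,0],[0,0,0,0,0]]}

```text
t: 4.18
tool_pos: [436.5, 55.1, 50.8]
orientation: [-0.131, 0.991, -0.0, -0.0]
wrist_force: [-0.3, 0.3, 0.3]
width: 0.2
gripper_force: 0.0
```

Request:
pendant:
  offsets: {"increments":[[0,0,-0.0008,0.005,0],[0,0,0,0,0]]}

```text
t: 4.35
tool_pos: [436.7, 54.7, 47.9]
orientation: [-0.131, 0.991, 0.0, -0.0]
wrist_force: [0.2, 0.6, 1.2]
width: 0.0
gripper_force: 0.0
```

Scaled: 3 mm / 600 = 0.005.

Request:
pendant:
  offsets: {"increments":[[0,0,0,0.005,0],[0,0,0,0,0]]}

```text
t: 4.52
tool_pos: [436.6, 54.8, 44.9]
orientation: [-0.131, 0.991, -0.0, -0.0]
wrist_force: [0.3, -0.3, -0.7]
width: 0.0
gripper_force: 0.0
```

Request:
pendant:
  offsets: {"increments":[[0,0,0,0.005,0],[0,0,0,0,0],[0,0,0,0,0]]}

```text
t: 4.77
tool_pos: [437.3, 54.8, 43.2]
orientation: [-0.132, 0.991, -0.0, 0.001]
wrist_force: [-2.4, -0.4, 9.0]
width: -0.3
gripper_force: 4.0
```

```bash
python3 - <<'E'
from h import *
S=r.camera("scene")
cv2.imwrite("pics/s3.png",cv2.resize(S["color"][150:275,220:330,::-1],None,fx=4.5,fy=4.5,interpolation=cv2.INTER_CUBIC))
E
```

```text
(no output)
```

View pics/s3.png

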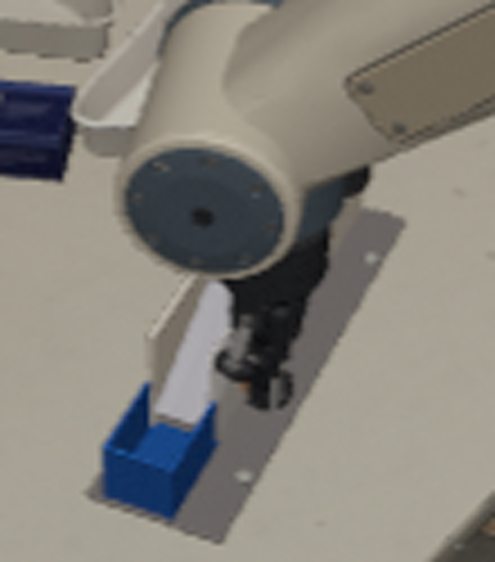

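The wrist force of 9 N shows the gate at its stop. The vial isn't visible yet because the arm blocks the view. I lift off and look again.

Scaled: -20 mm / 600 = -0.0333, -15 mm / 600 = -0.025.

Request:
pendant:
  offsets: {"increments":[[0,0,0,-0.0083,0],[0,0,0,-0.025,0],[0,0,0,-0.0333,0],[0,0,0,-0.0333,0],[0,0,0,-0.0333,0],[0,0,0,-0.0333,0],[0,0,0,-0.0333,0],[0,0,0,-0.0333,0],[0,0,0,0,0],[0,0,0,0,0]]}

```text
t: 5.65
tool_pos: [437.4, 55.2, 183.2]
orientation: [-0.132, 0.991, 0.001, 0.001]
wrist_force: [-0.3, 0.8, -0.8]
width: 0.3
gripper_force: 0.0
```

Request:
pendant:
  offsets: {"increments":[[0,0.0417,0,0,0],[0,0.0417,0,0,0],[0,0.0417,0,0,0],[0,0.0417,0,0,0],[0,0.0417,0,0,0],[0,0,0,0,0],[0,0,0,0,0],[0,0,0,0,0]]}

```text
t: 6.32
tool_pos: [316.1, 22.3, 181.9]
orientation: [-0.132, 0.991, -0.0, -0.0]
wrist_force: [-0.4, -0.1, -0.3]
width: 0.1
gripper_force: 0.0
```

```bash
python3 - <<'E'
from h import *
S=r.camera("scene");T=r.camera("top")
a=cv2.resize(S["color"][175:270,235:315,::-1],(400,475),interpolation=cv2.INTER_CUBIC)
b=cv2.resize(T["color"][165:260,195:275,::-1],(400,475),interpolation=cv2.INTER_CUBIC)
cv2.imwrite("pics/s4.png",np.hstack([a,b]))
E
```

```text
(no output)
```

View pics/s4.png

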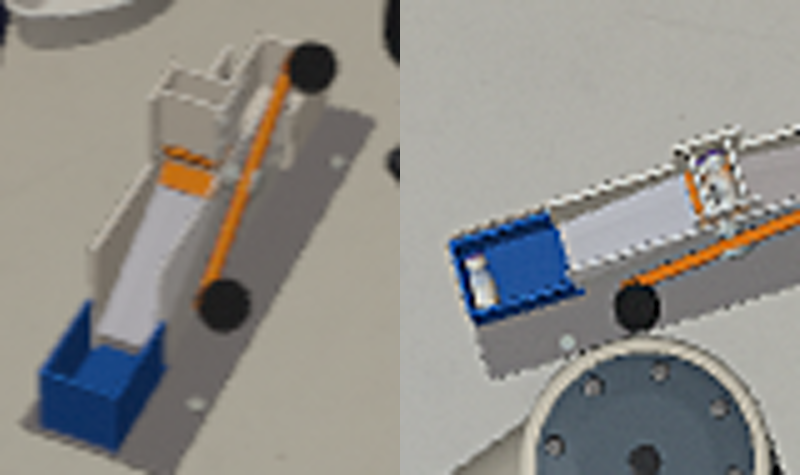

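The first vial lies in the blue tray, at (480,280) in the right half of the crop. The gate is fully over, with the right pad raised at (297,188) in the scene image. I move above the right pad.

Scaled: -19.1 mm / 600 = -0.0318, -15.7 mm / 600 = -0.0262.

Request:
pendant:
  offsets: {"increments":[[0,-0.0262,-0.0318,0,0],[0,-0.0262,-0.0318,0,0],[0,-0.0262,-0.0318,0,0],[0,-0.0262,-0.0318,0,0],[0,-0.0262,-0.0318,0,0],[0,-0.0262,-0.0318,0,0],[0,-0.0262,-0.0318,0,0],[0,-0.0262,-0.0318,0,0],[0,0,0,0,0]]}

```text
t: 7.17
tool_pos: [480.2, -94.7, 180.5]
orientation: [-0.13, 0.991, -0.0, -0.001]
wrist_force: [-0.9, -0.6, 0.6]
width: 0.1
gripper_force: 0.0
```

```bash
python3 - <<'E'
from h import *
S=r.camera("scene");print(plane(S,(297,188.4),135),proj(S,r.read_state()["tool_pos"]))
E
```

```text
[473.36525841 -80.29988756 135.        ] [298.98883613 174.22738341]
```

Scaled: 17 mm / 600 = 0.0283, 15 mm / 600 = 0.025.

Request:
pendant:
  offsets: {"increments":[[0,0.005,0.0067,0.025,0],[0,0,0,0.0283,0],[0,0,0,0.0083,0],[0,0,0,0.0083,0],[0,0,-0.0042,0.0083,0],[0,0,-0.0042,0.0083,0],[0,0,-0.0042,0.0083,0],[0,0,-0.0033,0.0083,0],[0,0,-0.0033,0.0083,0],[0,0,-0.0033,0.0083,0]]}

```text
t: 8.05
tool_pos: [477.0, -102.7, 109.9]
orientation: [-0.131, 0.991, 0.0, 0.0]
wrist_force: [-0.4, -0.2, 0.6]
width: -0.1
gripper_force: 0.1
```

Request:
pendant:
  offsets: {"increments":[[0,0,-0.0025,0.0083,0],[0,0,-0.0017,0.0083,0],[0,0,-0.0017,0.0083,0],[0,0,-0.0008,0.0083,0],[0,0,0,0.0083,0],[0,0,0,0.0083,0],[0,0,0.0008,0.0083,0],[0,0,0.0008,0.0083,0],[0,0,0.0017,0.0083,0],[0,0,0.0017,0.0083,0]]}

```text
t: 8.88
tool_pos: [477.1, -103.3, 59.8]
orientation: [-0.132, 0.991, 0.0, -0.0]
wrist_force: [-0.4, -0.0, 1.4]
width: -0.3
gripper_force: 0.1
```

Request:
pendant:
  offsets: {"increments":[[0,0,0.0017,0.0067,0],[0,0,0.0017,0.005,0],[0,0,0.0017,0.005,0],[0,0,0.0008,0.005,0],[0,0,0,0,0]]}

```text
t: 9.3
tool_pos: [476.9, -100.6, 48.4]
orientation: [-0.132, 0.991, -0.001, 0.001]
wrist_force: [-1.3, -1.2, 6.7]
width: -0.1
gripper_force: 3.0
```

Scaled: 2 mm / 600 = 0.0033.

Request:
pendant:
  offsets: {"increments":[[0,0,0,0.0033,0],[0,0,0,0,0]]}

```text
t: 9.47
tool_pos: [477.7, -101.0, 47.6]
orientation: [-0.132, 0.991, -0.001, 0.002]
wrist_force: [-3.5, -2.2, 13.6]
width: -0.3
gripper_force: 6.0
```

Request:
pendant:
  offsets: {"increments":[[0,0,0,-0.0083,0],[0,0,0,-0.025,0],[0,0,0,-0.0333,0],[0,0,0,-0.0333,0],[0,0,0,-0.0333,0],[0,0,0,-0.0333,0],[0,0,0,-0.0333,0],[0,0,0,-0.0333,0],[0,0,0,0,0],[0,0,0,0,0]]}

```text
t: 10.3
tool_pos: [476.8, -99.9, 186.2]
orientation: [-0.132, 0.991, 0.0, 0.001]
wrist_force: [-0.7, -0.7, -0.7]
width: 0.1
gripper_force: 0.0
```

Request:
pendant:
  offsets: {"increments":[[0,0.0417,0,0,0],[0,0.0417,0,0,0],[0,0.0417,0,0,0],[0,0.0417,0,0,0],[0,0.0417,0,0,0],[0,0,0,0,0],[0,0,0,0,0],[0,0,0,0,0]]}

```text
t: 10.97
tool_pos: [355.5, -132.6, 184.8]
orientation: [-0.131, 0.991, 0.0, -0.0]
wrist_force: [0.7, 0.2, -0.2]
width: 0.1
gripper_force: 0.0
```

```bash
python3 - <<'E'
from h import *
S=r.camera("scene");T=r.camera("top")
a=cv2.resize(S["color"][175:270,235:315,::-1],(300,356),interpolation=cv2.INTER_CUBIC)
b=cv2.resize(T["color"][170:259,200:320,::-1],(480,356),interpolation=cv2.INTER_CUBIC)
cv2.imwrite("pics/s5.png",np.hstack([a,b]))
E
```

```text
(no output)
```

View pics/s5.png

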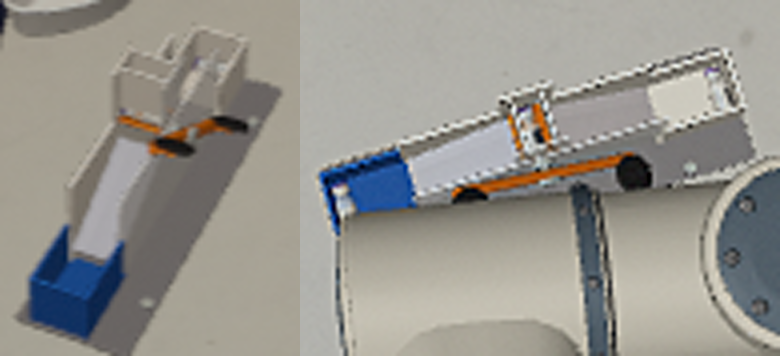

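The first vial is in the blue tray at (342,197) and the second in the white tray at (718,85). The third is still in the magazine at (530,125). The gate is back on its starting side and the robot is clear, so I wait briefly and hand in.

Request:
pendant:
  offsets: {"increments":[[0,0,0,0,0],[0,0,0,0,0],[0,0,0,0,0],[0,0,0,0,0],[0,0,0,0,0],[0,0,0,0,0],[0,0,0,0,0],[0,0,0,0,0]]}

```text
t: 11.73
tool_pos: [355.5, -132.7, 185.3]
orientation: [-0.132, 0.991, -0.0, 0.0]
wrist_force: [0.1, 0.4, 0.5]
width: 0.1
gripper_force: 0.0
```

```bash
python3 -c "from station import r;print(r.job_done())"
```

```text
the job is handed in; nothing more can be done
None
```

The job is handed in at about 12 s; the last pictures show the first vial in the blue tray, the second in the white tray, the third still in the dispenser and the gate back on its starting side, but no verdict was returned.

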